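Press the pressure gauge home in its toolbox tray cutout

ROBOT

A 6-joint arm with a two-finger parallel gripper is mounted at the origin on the work surface. World frame = base frame: x ahead of the robot, y to its left, z up, the work surface at z = 0. Lengths are in m, angles in rad, forces in N, time in s.
With the tool pointing down it reaches from about 0.35 to 0.85 m from the base axis. Payload 8.1 kg.
Tool frame: the origin (TCP) lies midway between the tips of the shut fingers; the grasp point (between the pads) lies 19 mm behind it (robot.tcp_to_grasp is the distance from the TCP to the grasp point, in m); x points along the fingers, y is the direction in which the jaws open and shut, and the axes are right-handed (so a half turn about x gives the same grasp; the last joint's range is limited). The gripper opens to 93 mm and grips with 3 to 60 N. Pads are 15 mm wide; open, the fingers measure 128 mm over their backs; the gripper's body (75 mm by 188 mm) begins 65 mm behind the grasp point.
Start: joints at [1.234, 0.13, 1.488, -0, 1.523, -0.085], TCP at [0.149, 0.581, 0.219] pointing down, gripper open.
Joint ranges: [-2.96, 2.96], [-0.89, 2.26], [0.02, 2.5], [-1.34, 4.48], [0, 2.73], [-2.66, 2.66]. Speed limits (rad/s): [2.39, 2.39, 2.79, 3.14, 3.14, 3.14].

INTERFACE

Orientations are given as a rotation vector (axis times angle).
In Python, from plant import robot gives the robot as it stands.
- The arm moves only by the tool play_rows, never from a script. Its argument "plan" is a list of rows, each an object with "slide": the shift along the world's x, y, z as a fraction of full scale, a list of three; "roll": the turn about the world's z as a fraction of full scale; "fingers": the gripper command: -1 is shut, 1 is fully open, values between are in proportion. A call has 1 to 20 rows; each row shifts and turns the commanded pose from where the row before left it; what a row does not reach is not made up. Full scale, the value 1, is 30 mm for a shift and 8 degrees for a turn. A row lasts 1/8 s, in which the tool goes at most 62.5 mm and 10.7 degrees, less where a joint would pass 70% of its speed; a pose out of reach is approached as far as the arm can. A call with a number of a shift or a turn outside -1 to 1 is refused whole. A call with a gripper value outside its range is refused whole. The fingers move at their own pace and stop on an object; "squeeze" is the grip in N (left out, the last holds). Time passes only in rows, so rows that do not move let the fingers close. It gives the time, the measured TCP pose, the force and the opening at its end, in the units of the state.
- robot.read_state(): the state, without advancing time (a new reading comes with each control period).
- robot.read_camera(name): name is "side" or "top"; returns the picture (480x640x3 uint8, red, green, blue); there is no depth.
- robot.get_calibration(name): a dict with "fx", "fy", "cx", "cy" (pixels), "R" (3x3) and "t" (3): a world point X has camera coordinates R X + t. Camera axes: x right, y down, z forward; pixel columns grow to the right and rows downward; lengths in m; the calibration is good to about 2 mm. A picture is of the moment at which its call begins. get_calibration takes no time and is no camera call.
- robot.close_job(): hands the job in, once; it reports no verdict.
Trained networks look in the newest picture that a camera, given by its name, has taken for a name from the list of things; names that differ only in an ending like _2 or _b are one class to them, and where a whole thing is asked for, a point or a joint stands for the part that bears it (a point fixed in the world has none). Each returns a list of dicts, best first, with "p" (0 to 1); they miss things now and then, are a little off and sometimes report something else, mostly with a low value. They report only what shows in the picture. A call takes as long as a camera call.
- robot.boxes_of(camera, target): "extent" ([centre column, centre row, width, height] in pixels, round what is visible of it).
- robot.regions_of(camera, target): "region" (480x640 bool, what is visible of it) and "extent" ([centre column, centre row, width, height] in pixels, round what is visible of it).
- robot.mark_of(camera, target): "point" ([column, row] in pixels: a listed point, or the origin of a listed thing).
The state is a dict: "t": time; "q": joint angles; "dq": joint speeds; "joint_torque": joint torques, N m; "tool_pos": TCP position; "orientation": TCP orientation; "force": force on the tool from outside, world axes, zero at the start; "wrist_torque": the same for the moment, N m; "opening": finger opening in m.
Only numpy, scipy, OpenCV 4.12 (cv2) and the standard library are available. Lean on these libraries where they do the work, as an engineer would, in place of code of your own. Each camera call takes 0.05 s, during which the arm holds its last target.

TASK

Put the blue pressure gauge away: press it, dial up and with its brass stem in the narrow channel, fully home to the floor of its round cutout in the grey insert of the red tray, and let go. Sprung grips in the cutout resist, so it needs a firm push. Leave the white timer where it is.

Things in the scene. Friction and masses are not known exactly. Their poses are not given: they have to be found in the camera images.
- gauge: Blue pressure gauge standing dial up, 200 g: round body 50 mm diameter, 52 mm tall (lowest 12 mm taper to 36 mm at the foot), white dial with red needle on top. A brass stem, 12 mm diameter, sticks out sideways along +x to 48 mm from the body's axis, 16 mm above the underside. Origin: centre of the underside; z up. Can be gripped from above across y (50 mm).
- gauge_seat (a point): Floor centre of the gauge's cutout: x along the stem channel, z up. Cutout 60 mm across, 22 mm deep, eight-sided; channel 26 mm wide, to x = 58 mm. Four black sprung grips on its diagonals leave 45 mm between them: set down loosely the gauge sticks about 10 mm high; 10 to 20 N downward seats it. Seated, gauge origin and x match this frame and it stands 30 mm proud of the insert.
- tray: Fixed red-rimmed tray, 208 (x) by 248 (y) mm, with a flat rigid grey insert and orange cutout floors. Rim 32 mm and insert top 30 mm above the shelf. Three cutouts: the gauge's round one with a channel (centre at x -25, y +50 mm, floor at z 8 mm), a long narrow slot, and a rectangle holding two brass fittings. Fingers do not fit down beside the gauge. Origin: centre of the underside.
- timer: Bystander: white round mechanical timer, 58 mm in diameter, 44 mm tall, with a grey knob on top and no stem. Origin: centre of the underside. Leave it alone.

How it is judged:
At the end, for the whole second after the job is handed in: The gauge is home in its cutout: its underside within 10 mm sideways and less than 3 mm above the cutout's floor, its stem within about 11 degrees of the channel, dial up within about 8 degrees, and at rest (horizontal distance between gauge and gauge_seat below 0.01 m and z of gauge in the frame of gauge_seat below 0.003 m and angle between the x axis of gauge and the x axis of gauge_seat, either way round below 0.2 rad and angle between gauge's own z axis and vertical below 0.15 rad and linear speed of gauge below 0.02 m/s); the robot touches nothing.
It fails at once if the timer is moved more than 40 mm (distance of timer from where it was at the start of the episode above 0.04 m).
It also fails if it takes over 40 s, if anything falls off the work surface, if the arm or the gripper's body presses on something with over 40 N, if the wrist force passes 120 N, or if a joint passes its speed limit or range.

## Working session

There is one attempt and no reset: what is moved stays moved. The work goes in short steps, Python scripts to look and compute and a tool call to move; the robot and the scene stay as the last step left them, time stands still between calls to the robot, and variables do not carry over. Pictures are saved under pics/ and viewed, and the job is handed in when it is done.

Besides the shell and the picture viewer there is one more tool, called after "Emit:" in YAML: its name, and indented under it one key for each argument. play_rows: Moves the arm, as the interface text tells. Its arguments: {"type":"object","properties":{"plan":{"type":"array","items":{"type":"object","properties":{"slide":{"type":"array","items":{"type":"number","minimum":-1,"maximum":1}},"roll":{"type":"number","minimum":-1,"maximum":1},"fingers":{"type":"number"}}}},"squeeze":{"type":"number"}},"required":["plan"]}

```bash
ls; mkdir -p pics; python3 - <<'E'
from plant import robot
import cv2
s=robot.read_state();print(s)
for c in("top","side"):
    im=robot.read_camera(c);cv2.imwrite(f"pics/{c}0.png",im[:,:,::-1])
    k=robot.get_calibration(c);print(c,k)
    for n in("gauge","gauge_seat","tray","timer"):
        print(n,[(r["p"],r["point"]) for r in robot.mark_of(c,n)][:3])
E
```

```text
pics
{'t': 0.0, 'q': array([ 1.23362420e+00,  1.31132920e-01,  1.48926014e+00, -4.59266460e-06,
        1.52301667e+00, -8.53940956e-02]), 'dq': array([ 0.00125584,  0.00079525, -0.00142493, -0.00112931, -0.00151396,
       -0.00095619]), 'joint_torque': array([-1.63595661e-03, -5.59836209e+01, -4.91761672e+01,  7.64914951e-02,
        3.53678316e-02, -1.58482717e-04]), 'tool_pos': array([0.14926406, 0.58055134, 0.21761484]), 'orientation': array([ 0.1962624 ,  1.56212077, -0.19906088]), 'force': array([ 1.02002038, -0.02731083, -0.64617546]), 'wrist_torque': array([ 0.02641276,  0.0122693 , -0.02656891]), 'opening': 0.0928137945614495}
top {'fx': 574.7144399475065, 'fy': 574.7144399475065, 'cx': 316.259577638377, 'cy': 243.53290498279824, 'R': array([[-0.01273241, -0.9994718 , -0.02990006],
       [-0.99513158,  0.01558838, -0.09731462],
       [ 0.09772931,  0.02851545, -0.99480443]]), 't': array([0.06835269, 0.56330085, 0.89394884])}
gauge [(0.69, [158.9, 272.1])]
gauge_seat [(0.94, [438.2, 257.7])]
tray [(0.57, [469.0, 234.3])]
timer [(0.9, [280.6, 301.5])]
side {'fx': 585.1242022623079, 'fy': 585.1242022623079, 'cx': 317.330723012071, 'cy': 240.413595378013, 'R': array([[ 0.90801529, -0.41868196, -0.01461705],
       [-0.31546742, -0.66037806, -0.68145516],
       [ 0.2756602 ,  0.6233829 , -0.73171389]]), 't': array([-0.50668625,  0.2302093 ,  0.86529777])}
gauge [(0.84, [239.8, 169.9])]
gauge_seat [(0.87, [347.2, 335.4])]
tray [(0.91, [382.3, 350.0])]
timer [(0.94, [251.1, 242.6])]
```

View pics/top0.png

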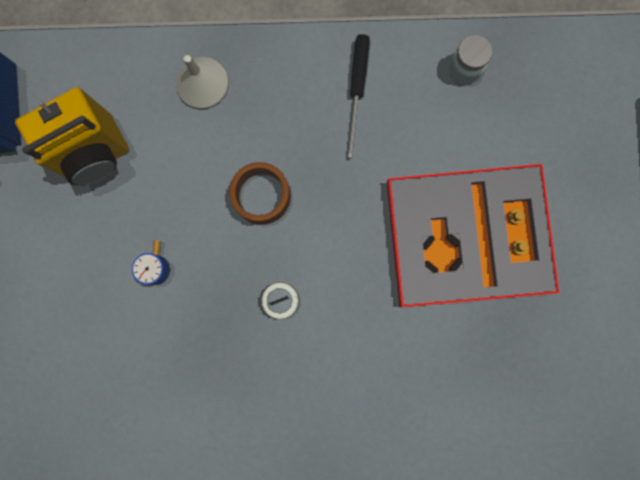

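View pics/side0.png

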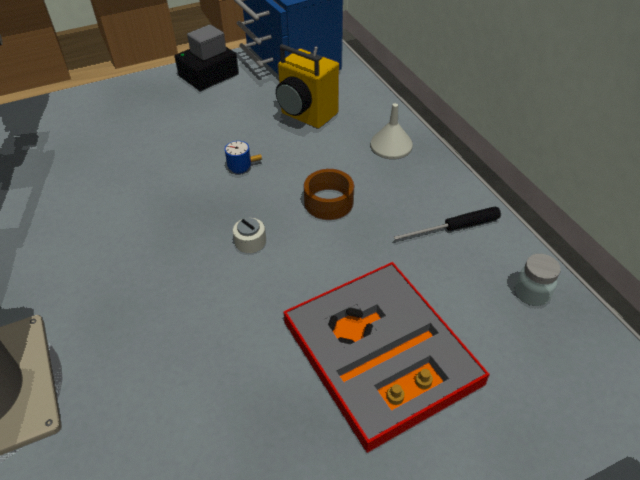

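The top view shows the gauge's dial at about (150,268) with its stem pointing up to (157,243). The cutout is at (441,253) with its channel up to (438,220), and the timer is at (280,301). Next I'll measure positions on known-height planes and compare them with a triangulation from both cameras.

```bash
cat > h.py <<'E'
from plant import robot
import numpy as np,cv2
def ray(c,p):
    k=robot.get_calibration(c);R,t=k["R"],k["t"]
    d=R.T@np.array([(p[0]-k["cx"])/k["fx"],(p[1]-k["cy"])/k["fy"],1]);o=-R.T@t
    return o,d/np.linalg.norm(d)
def onz(c,p,z):
    o,d=ray(c,p);return o+d*(z-o[2])/d[2]
def tri(p,q):
    A=np.zeros((3,3));b=np.zeros(3);L=[]
    for c,x in(("top",p),("side",q)):
        o,d=ray(c,x);M=np.eye(3)-np.outer(d,d);A+=M;b+=M@o;L.append((o,M))
    X=np.linalg.solve(A,b);return X,[np.linalg.norm(M@(X-o)) for o,M in L]
def proj(c,X):
    k=robot.get_calibration(c);v=k["R"]@X+k["t"];return np.array([k["fx"]*v[0]/v[2]+k["cx"],k["fy"]*v[1]/v[2]+k["cy"]])
E
python3 - <<'E'
from h import *
np.set_printoptions(precision=4,suppress=True)
T=cv2.imread("pics/top0.png");S=cv2.imread("pics/side0.png")
print("tri marks gauge",tri([158.9,272.1],[239.8,169.9]),"seat",tri([438.2,257.7],[347.2,335.4]),"tray",tri([469,234.3],[382.3,350]),"timer",tri([280.6,301.5],[251.1,242.6]))
for z in(0,.008):print("seat top",onz("top",[438.2,257.7],z),"side",onz("side",[347.2,335.4],z))
# crops
a=cv2.resize(T[220:310,110:200],None,fx=4,fy=4,interpolation=cv2.INTER_CUBIC)
b=cv2.resize(T[150:320,380:570],None,fx=4,fy=4,interpolation=cv2.INTER_CUBIC)[:600]
d=cv2.resize(S[125:190,205:285],None,fx=4,fy=4,interpolation=cv2.INTER_CUBIC)
cv2.imwrite("pics/ca.png",a);cv2.imwrite("pics/cb.png",b[:, :760]);cv2.imwrite("pics/cd.png",d)
E
```

```text
tri marks gauge (array([ 0.5266,  0.3239, -0.0051]), [np.float64(0.002952330035808167), np.float64(0.002952330035808191)]) seat (array([ 0.543 , -0.1395, -0.0001]), [np.float64(0.002610222656533706), np.float64(0.0026102226565336956)]) tray (array([ 0.5793, -0.1897,  0.0048]), [np.float64(0.0016022590366985472), np.float64(0.001602259036698327)]) timer (array([ 0.4756,  0.1205, -0.0055]), [np.float64(0.003442145069832989), np.float64(0.003442145069832971)])
seat top [ 0.5405 -0.1386  0.    ] side [ 0.5456 -0.1402  0.    ]
seat top [ 0.54   -0.1372  0.008 ] side [ 0.543  -0.1449  0.008 ]
```

View pics/ca.png

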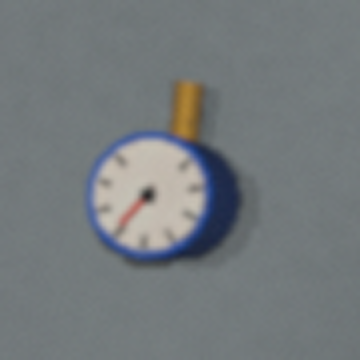

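View pics/cb.png

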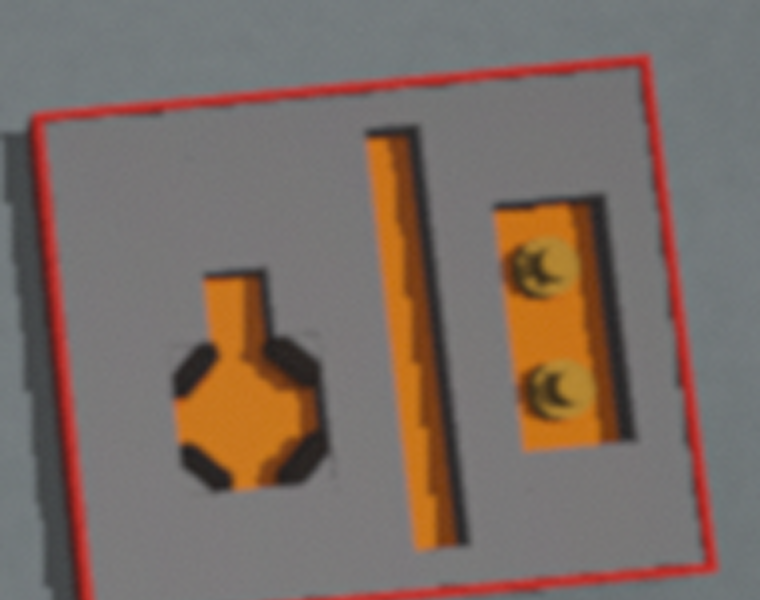

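View pics/cd.png

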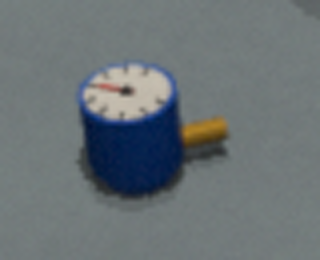

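```bash
python3 - <<'E'
from h import *
from scipy.optimize import least_squares
np.set_printoptions(precision=4,suppress=True)
T=cv2.imread("pics/top0.png");S=cv2.imread("pics/side0.png")
L=np.array([[.104,.124],[.104,-.124],[-.104,-.124],[-.104,.124]])
c_top=np.array([[389.1,179.4],[541.6,164.6],[558.1,292.1],[401.5,305.5]])
W=np.array([onz("top",p,.032)[:2] for p in c_top])
def f(p):
    c,s=np.cos(p[2]),np.sin(p[2]);R=np.array([[c,-s],[s,c]]);return (L@R.T+p[:2]-W).ravel()
r=least_squares(f,[.57,-.19,0]);print("tray top",r.x,r.fun.reshape(-1,2))
# side corner refine: red mask hull
for c,I in(("top",T),("side",S)):
    h=cv2.cvtColor(I,cv2.COLOR_BGR2HSV);m=((h[...,0]<6)|(h[...,0]>174))&(h[...,1]>150)&(h[...,2]>60)
    m=m.astype(np.uint8);n,l,st,_=cv2.connectedComponentsWithStats(cv2.dilate(m,np.ones((3,3))));i=1+np.argmax(st[1:,4]);m*=(l==i)
    hull=cv2.convexHull(np.argwhere(m)[:,::-1].astype(np.int32));print(c,cv2.approxPolyDP(hull,3,True)[:,0].tolist())
c,s=np.cos(r.x[2]),np.sin(r.x[2]);R=np.array([[c,-s],[s,c]])
seat=R@[-.025,.05]+r.x[:2];print("seat",seat)
for cam in("top","side"):
    P=np.array([proj(cam,np.r_[R@l+r.x[:2],.032]) for l in L]);print(cam,"proj corners",P)
    print(" chan end",proj(cam,np.r_[R@[.033,.05]+r.x[:2],.030]), "seat open",proj(cam,np.r_[seat,.03]))
# gauge
d=tri([146.75,268.1],[236.9,147.4]);print("dial tri",d)
print("dial top@52",onz("top",[146.75,268.1],.052),"side",onz("side",[236.9,147.4],.052))
tip=onz("top",[156.6,240.2],.018);print("tip",tip)
tips=onz("side",[(227+.5)/4-.5+205,(127+.5)/4-.5+125],.018);print("tip side",tips)
g=onz("top",[146.75,268.1],.052);v=tip-g;print("yaw deg",np.degrees(np.arctan2(v[1],v[0])),np.hypot(*v[:2]))
# stem direction alone: base pt to tip
b=onz("top",[(185+.5)/4-.5+110,(135+.5)/4-.5+220],.020);t=onz("top",[(189+.5)/4-.5+110,(82+.5)/4-.5+220],.020);v=t-b;print("stem dir",np.degrees(np.arctan2(v[1],v[0])))
s_=robot.read_state();from scipy.spatial.transform import Rotation as Ro
print(Ro.from_rotvec(s_["orientation"]).as_matrix())
E
```

```text
tray top [ 0.5741 -0.1878  0.0748] [[ 0.0027  0.002 ]
 [ 0.0018 -0.0013]
 [-0.0019 -0.0016]
 [-0.0026  0.0009]]
top [[558, 291], [400, 305], [388, 180], [541, 164]]
side [[488, 375], [482, 386], [366, 451], [285, 323], [284, 311], [392, 262]]
seat [ 0.5454 -0.1398]
top proj corners [[387.8033 177.7736]
 [542.3708 163.476 ]
 [559.1868 293.3018]
 [400.9846 307.175 ]]
 chan end [438.3078 217.2595] seat open [442.2693 253.2646]
side proj corners [[390.229  260.9362]
 [486.7916 374.004 ]
 [364.1446 442.678 ]
 [280.377  310.3522]]
 chan end [378.8977 309.3181] seat open [347.4376 324.3605]
dial tri (array([0.5291, 0.3264, 0.051 ]), [np.float64(0.0018217423083014442), np.float64(0.0018217423083014758)])
dial top@52 [0.5273 0.3266 0.052 ] side [0.5305 0.3246 0.052 ]
tip [0.5748 0.3222 0.018 ]
tip side [0.5772 0.3172 0.018 ]
yaw deg -5.308438240467134 0.047738413080643374
stem dir -3.506683004570329
[[-0.      0.2492  0.9685]
 [-0.0001  0.9685 -0.2492]
 [-1.     -0.0001  0.    ]]
```

The two cameras disagree by about 2–3 mm but in the same direction for gauge and tray, so I'll use averages. That puts the gauge at about (0.529, 0.3255) with yaw -5.5°, and the seat at about (0.547, -0.141) with yaw +4.3°. Now moving above the gauge.

Emit:
play_rows:
  plan:
    - {"slide": [0.9, -0.6, -0.1], "roll": 0.08, "fingers": 1}
    - {"slide": [0.9, -0.6, -0.1], "roll": 0.08, "fingers": 1}
    - {"slide": [0.9, -0.6, -0.1], "roll": 0.08, "fingers": 1}
    - {"slide": [0.9, -0.6, -0.1], "roll": 0.08, "fingers": 1}
    - {"slide": [0.9, -0.6, -0.1], "roll": 0.08, "fingers": 1}
    - {"slide": [0.9, -0.6, -0.1], "roll": 0.08, "fingers": 1}
    - {"slide": [0.9, -0.6, -0.1], "roll": 0.08, "fingers": 1}
    - {"slide": [0.9, -0.6, -0.1], "roll": 0.08, "fingers": 1}
    - {"slide": [0.9, -0.6, -0.1], "roll": 0.08, "fingers": 1}
    - {"slide": [0.9, -0.6, -0.1], "roll": 0.08, "fingers": 1}
    - {"slide": [0.9, -0.6, -0.1], "roll": 0.08, "fingers": 1}
    - {"slide": [0.9, -0.6, -0.1], "roll": 0.08, "fingers": 1}
    - {"slide": [0.9, -0.6, -0.1], "roll": 0.08, "fingers": 1}
    - {"slide": [0.9, -0.6, -0.1], "roll": 0.08, "fingers": 1}
    - {"slide": [0, 0, 0], "roll": 0, "fingers": 1}

```text
t: 2.38
tool_pos: [0.5288, 0.3275, 0.1761]
orientation: [0.077, 1.57, -0.078]
force: [-0.4, -0.7, -0.4]
opening: 0.0934
```

```bash
cat >> h.py <<'E'
from scipy.spatial.transform import Rotation as Ro
def st():
    s=robot.read_state();M=Ro.from_rotvec(s["orientation"]).as_matrix()
    print("t",s["t"],"tcp",s["tool_pos"].round(4),"yaw",round(float(np.degrees(np.arctan2(-M[0,1],M[1,1]))),2),"tilt",M[2,0].round(4),"F",s["force"].round(2),"open",round(s["opening"],4));return s
E
python3 - <<'E'
from h import *
st()
for c in("top","side"):cv2.imwrite(f"pics/{c}1.png",robot.read_camera(c)[:,:,::-1])
T=cv2.imread("pics/top1.png");S=cv2.imread("pics/side1.png")
cv2.imwrite("pics/m1.png",np.hstack([cv2.resize(T[170:330,60:220],None,fx=2.5,fy=2.5),cv2.resize(S[60:220,160:320],None,fx=2.5,fy=2.5)]))
E
```

```text
t 2.375 tcp [0.5288 0.3275 0.1761] yaw -5.62 tilt -1.0 F [-0.36 -0.75 -0.41] open 0.0934
```

View pics/m1.png

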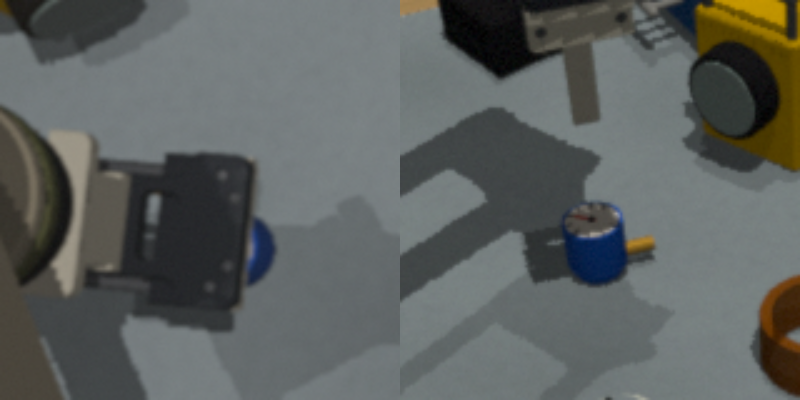

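The side view shows the fingers straddling the gauge, with the near finger ending at crop (585,122) above the body. Descending to TCP z of about 0.029, closing, and lifting.

Emit:
play_rows:
  plan:
    - {"slide": [0, -0.05, -0.9], "roll": 0, "fingers": 1}
    - {"slide": [0, 0, -0.9], "roll": 0, "fingers": 1}
    - {"slide": [0, 0, -0.9], "roll": 0, "fingers": 1}
    - {"slide": [0, 0, -0.9], "roll": 0, "fingers": 1}
    - {"slide": [0, 0, -0.9], "roll": 0, "fingers": 1}
    - {"slide": [0, 0, -0.4], "roll": 0, "fingers": 1}
    - {"slide": [0, 0, 0], "roll": 0, "fingers": 1}
  squeeze: 25

```text
t: 3.35
tool_pos: [0.5264, 0.3279, 0.0291]
orientation: [0.074, 1.571, -0.075]
force: [-0.5, 0.4, 0.6]
opening: 0.093
```

```bash
python3 - <<'E'
from h import *
st()
S=robot.read_camera("side")[:,:,::-1]
cv2.imwrite("pics/m2.png",cv2.resize(S[80:220,160:320],None,fx=4,fy=4))
E
```

```text
t 3.35 tcp [0.5264 0.3279 0.0291] yaw -5.42 tilt -1.0 F [-0.52  0.38  0.63] open 0.093
```

View pics/m2.png

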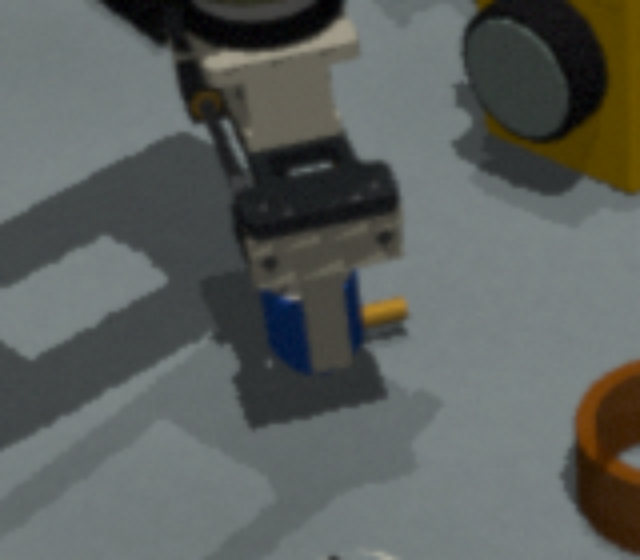

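Emit:
play_rows:
  plan:
    - {"slide": [0.1, -0.05, 0], "roll": 0, "fingers": 0.3}
    - {"slide": [0, 0, 0], "roll": 0, "fingers": -1}
    - {"slide": [0, 0, 0], "roll": 0, "fingers": -1}
    - {"slide": [0, 0, 0], "roll": 0, "fingers": -1}
    - {"slide": [0, 0, 0], "roll": 0, "fingers": -1}
    - {"slide": [0, 0, 0], "roll": 0, "fingers": -1}
    - {"slide": [0, 0, 0], "roll": 0, "fingers": -1}
    - {"slide": [0, 0, 0.3], "roll": 0, "fingers": -1}
    - {"slide": [0, 0, 0.8], "roll": 0, "fingers": -1}
    - {"slide": [0, 0, 0.9], "roll": 0, "fingers": -1}
    - {"slide": [0, 0, 0.9], "roll": 0, "fingers": -1}
    - {"slide": [0, 0, 0], "roll": 0, "fingers": -1}
  squeeze: 45

```text
t: 4.9
tool_pos: [0.5323, 0.327, 0.1198]
orientation: [0.077, 1.565, -0.073]
force: [1.1, 0.7, -1.5]
opening: 0.049
```

```bash
python3 - <<'E'
from h import *
st()
S=robot.read_camera("side")[:,:,::-1]
cv2.imwrite("pics/m3.png",cv2.resize(S[60:200,160:320],None,fx=4,fy=4))
E
```

```text
t 4.9 tcp [0.5323 0.327  0.1198] yaw -5.47 tilt -1.0 F [ 1.08  0.72 -1.51] open 0.049
```

View pics/m3.png

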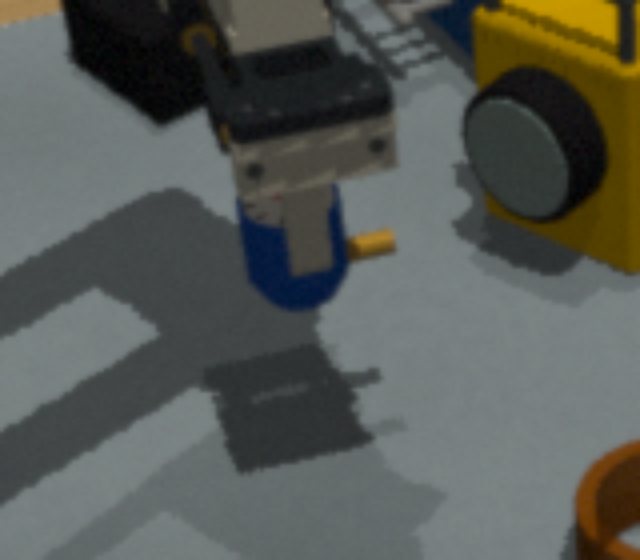

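The gauge is held upright, with the jaws at 49 mm and the stem to the right at crop (372,243). Carrying it to above the cutout.

Emit:
play_rows:
  plan:
    - {"slide": [0.03, -0.87, 0.2], "roll": 0.07, "fingers": -1}
    - {"slide": [0.03, -0.87, 0.2], "roll": 0.07, "fingers": -1}
    - {"slide": [0.03, -0.87, 0], "roll": 0.07, "fingers": -1}
    - {"slide": [0.03, -0.87, 0], "roll": 0.07, "fingers": -1}
    - {"slide": [0.03, -0.87, 0], "roll": 0.07, "fingers": -1}
    - {"slide": [0.03, -0.87, 0], "roll": 0.07, "fingers": -1}
    - {"slide": [0.03, -0.87, 0], "roll": 0.07, "fingers": -1}
    - {"slide": [0.03, -0.87, 0], "roll": 0.07, "fingers": -1}
    - {"slide": [0.03, -0.87, 0], "roll": 0.07, "fingers": -1}
    - {"slide": [0.03, -0.87, 0], "roll": 0.07, "fingers": -1}
    - {"slide": [0.03, -0.87, 0], "roll": 0.07, "fingers": -1}
    - {"slide": [0.03, -0.87, 0], "roll": 0.07, "fingers": -1}
    - {"slide": [0.03, -0.87, 0], "roll": 0.07, "fingers": -1}
    - {"slide": [0.03, -0.87, 0], "roll": 0.07, "fingers": -1}
    - {"slide": [0.03, -0.87, 0], "roll": 0.07, "fingers": -1}
    - {"slide": [0.03, -0.87, 0], "roll": 0.07, "fingers": -1}
    - {"slide": [0.03, -0.87, 0], "roll": 0.07, "fingers": -1}
    - {"slide": [0.03, -0.87, 0], "roll": 0.07, "fingers": -1}
    - {"slide": [0, 0, 0], "roll": 0, "fingers": -1}

```text
t: 7.32
tool_pos: [0.5455, -0.145, 0.1266]
orientation: [-0.061, 1.573, 0.062]
force: [-0.2, 0.8, -2.5]
opening: 0.0494
```

```bash
python3 - <<'E'
from h import *
st()
for c in("top","side"):cv2.imwrite(f"pics/{c}4.png",robot.read_camera(c)[:,:,::-1])
T=cv2.imread("pics/top4.png");S=cv2.imread("pics/side4.png")
cv2.imwrite("pics/m4s.png",cv2.resize(S[190:340,250:450],None,fx=4,fy=4))
cv2.imwrite("pics/m4t.png",cv2.resize(T[160:310,380:560],None,fx=4,fy=4))
E
```

```text
t 7.325 tcp [ 0.5455 -0.145   0.1266] yaw 4.49 tilt -1.0 F [-0.18  0.78 -2.49] open 0.0494
```

View pics/m4s.png

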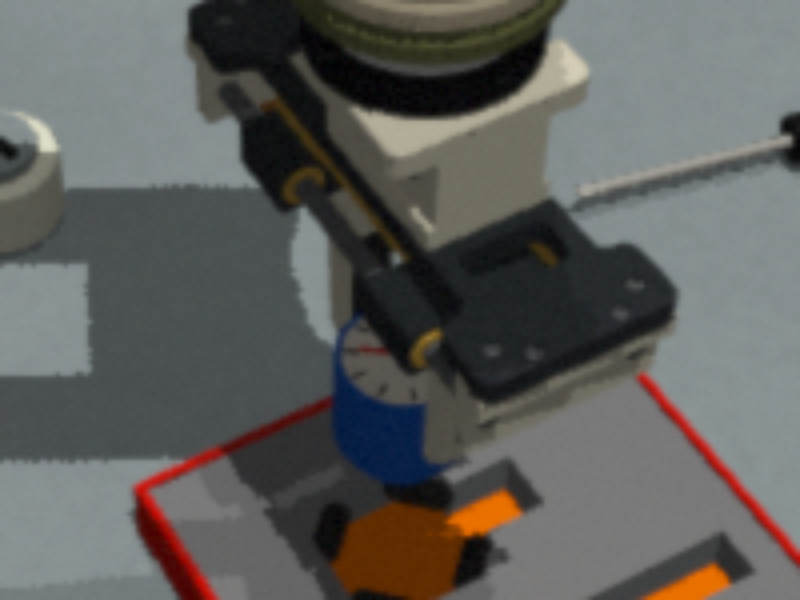

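View pics/m4t.png

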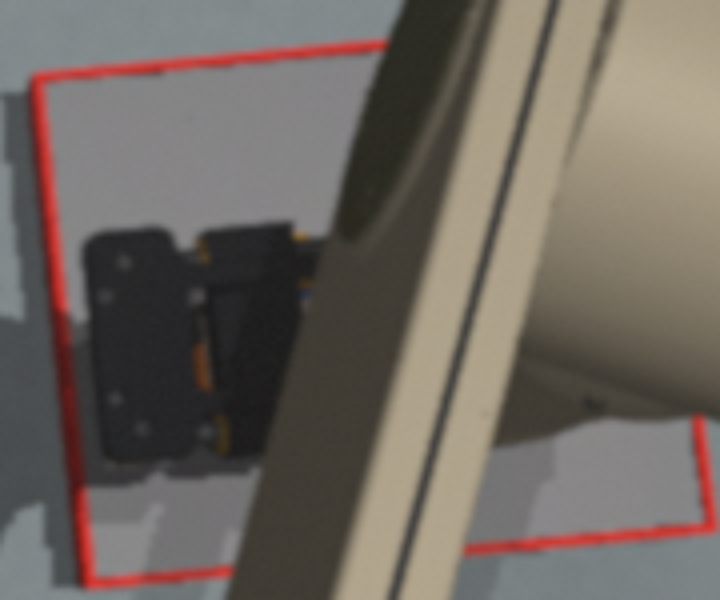

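```bash
cat >> h.py <<'E'
def rot(a):
    c,s=np.cos(a),np.sin(a);return np.array([[c,-s],[s,c]])
def poly(I,cam,P,off,k,col,closed=True):
    p=np.array([(proj(cam,X)-off+.5)*k-.5 for X in P]).round().astype(np.int32)
    cv2.polylines(I,[p],closed,col,1,cv2.LINE_AA)
def gauge(I,cam,x,y,z,yaw,off,k,col):
    for r,h in((.018,0),(.025,.012),(.025,.052)):
        poly(I,cam,[[x+r*np.cos(a),y+r*np.sin(a),z+h] for a in np.linspace(0,2*np.pi,60)],off,k,col)
    d=np.array([np.cos(yaw),np.sin(yaw)]);n=np.array([-d[1],d[0]])
    for w,h in((.006,.016),(-.006,.016),(0,.022)):
        poly(I,cam,[np.r_[np.array([x,y])+d*.025+n*w,z+h],np.r_[np.array([x,y])+d*.048+n*w,z+h]],off,k,col)
def cut(I,cam,x,y,yaw,off,k,col):
    R=rot(yaw);A=np.radians(22.5+45*np.arange(8));r=.03/np.cos(np.radians(22.5))
    poly(I,cam,[np.r_[R@[r*np.cos(a),r*np.sin(a)]+[x,y],.03] for a in A],off,k,col)
    poly(I,cam,[np.r_[R@l+[x,y],.03] for l in([.03,.013],[.058,.013],[.058,-.013],[.03,-.013])],off,k,col)
E
python3 - <<'E'
from h import *
T=cv2.imread("pics/top0.png");S=cv2.imread("pics/side0.png")
a=cv2.resize(T[205:285,400:480],None,fx=5,fy=5);b=cv2.resize(S[285:365,310:390],None,fx=5,fy=5)
for (x,y),col in(((.5454,-.1398),(0,255,0)),((.548,-.1418),(255,255,0))):
    cut(a,"top",x,y,.0748,[400,205],5,col);cut(b,"side",x,y,.0748,[310,285],5,col)
cv2.imwrite("pics/ov0.png",np.hstack([a,b]))
S=cv2.imread("pics/side4.png")
b=cv2.resize(S[190:340,250:450],None,fx=4,fy=4)
s=robot.read_state();x,y,z=s["tool_pos"]
gauge(b,"side",x,y,z-.029,.078,[250,190],4,(0,255,0))
gauge(b,"side",x+.004,y,z-.029,.078,[250,190],4,(255,255,0))
cv2.imwrite("pics/ov4.png",b)
E
```

```text
(no output)
```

View pics/ov0.png

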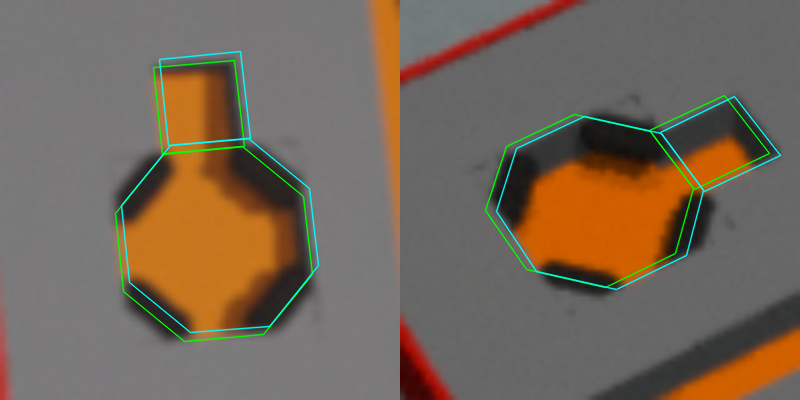

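View pics/ov4.png

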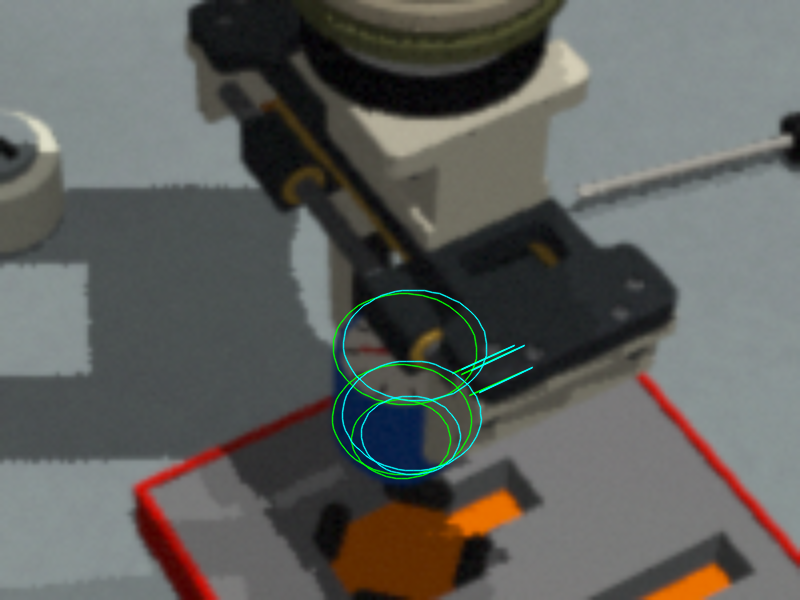

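The side-camera overlay of the gauge (body edge at crop col 334) matches the TCP axis to about 1 mm. In that same camera the seat fits (0.548, -0.142). I need to shift about +2 mm in x and +3.5 mm in y, lower to just above the insert, and look again.

Emit:
play_rows:
  plan:
    - {"slide": [0.06, 0.11, -0.6], "roll": 0, "fingers": -1}
    - {"slide": [0, 0, -0.6], "roll": 0, "fingers": -1}
    - {"slide": [0, 0, -0.6], "roll": 0, "fingers": -1}
    - {"slide": [0, 0, 0], "roll": 0, "fingers": -1}
  squeeze: 55

```text
t: 7.92
tool_pos: [0.5465, -0.1395, 0.0716]
orientation: [-0.062, 1.574, 0.065]
force: [-0.7, 0.3, -2.4]
opening: 0.0491
```

```bash
python3 - <<'E'
from h import *
s=st()
S=robot.read_camera("side")[:,:,::-1];cv2.imwrite("pics/side5.png",S)
a=cv2.resize(S[250:370,290:420],None,fx=4.5,fy=4.5);b=a[:, :].copy()
x,y,z=s["tool_pos"]
gauge(b,"side",x,y,z-.029,.078,[290,250],4.5,(0,255,0));cut(b,"side",.548,-.142,.0748,[290,250],4.5,(255,255,0))
cv2.imwrite("pics/m5.png",a);cv2.imwrite("pics/ov5.png",b)
E
```

```text
t 7.925 tcp [ 0.5465 -0.1395  0.0716] yaw 4.63 tilt -1.0 F [-0.73  0.28 -2.4 ] open 0.0491
```

View pics/m5.png

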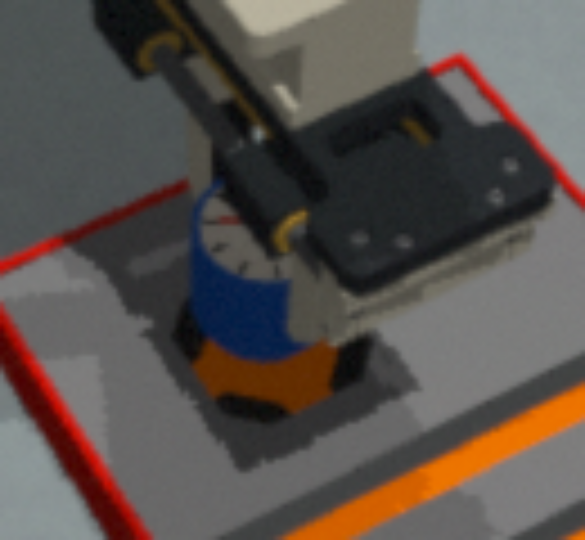

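View pics/ov5.png

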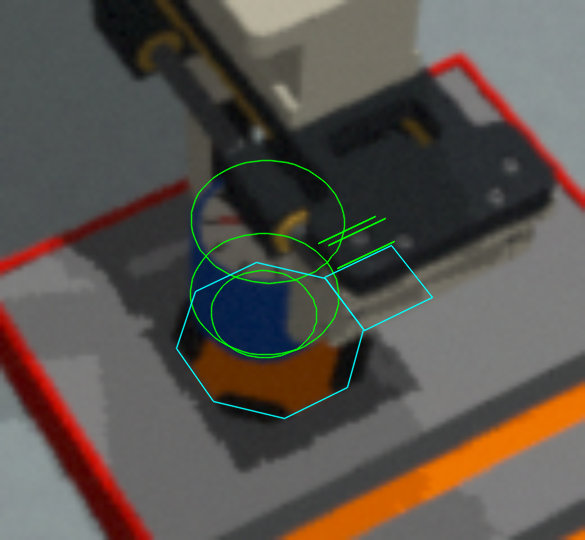

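Emit:
play_rows:
  plan:
    - {"slide": [0.04, -0.05, -0.3], "roll": 0, "fingers": -1}
    - {"slide": [0, 0, -0.3], "roll": 0, "fingers": -1}
    - {"slide": [0, 0, -0.15], "roll": 0, "fingers": -1}
    - {"slide": [0, 0, 0], "roll": 0, "fingers": -1}

```text
t: 8.48
tool_pos: [0.5493, -0.1418, 0.0516]
orientation: [-0.063, 1.571, 0.063]
force: [-0.1, -0.4, -1.5]
opening: 0.0495
```

Emit:
play_rows:
  plan:
    - {"slide": [-0.04, 0, -0.15], "roll": 0, "fingers": -1}
    - {"slide": [0, 0, -0.1], "roll": 0, "fingers": -1}
    - {"slide": [0, 0, 0], "roll": 0, "fingers": -1}

```text
t: 8.85
tool_pos: [0.5493, -0.1417, 0.0453]
orientation: [-0.063, 1.568, 0.063]
force: [2.5, 2.7, -0.0]
opening: 0.049
```

```bash
python3 - <<'E'
from h import *
s=st()
S=robot.read_camera("side")[:,:,::-1];cv2.imwrite("pics/side6.png",S)
a=cv2.resize(S[250:370,290:420],None,fx=4.5,fy=4.5)
cv2.imwrite("pics/m6.png",a)
E
```

```text
t 8.85 tcp [ 0.5493 -0.1417  0.0453] yaw 4.62 tilt -1.0 F [ 2.49  2.69 -0.02] open 0.049
```

View pics/m6.png

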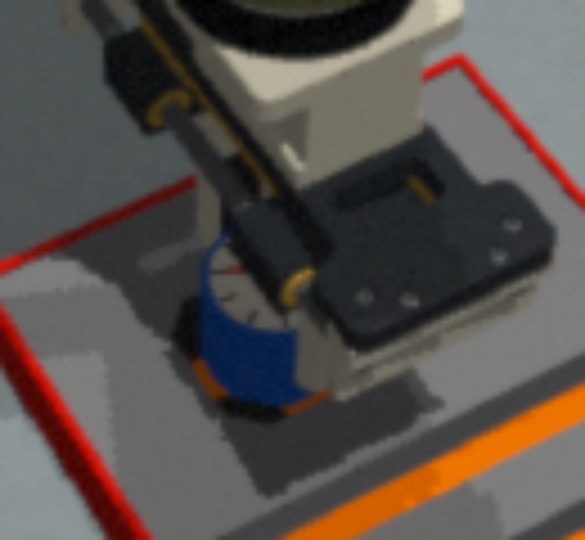

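The gauge has entered the cutout and touches the grips, with slight forces of +2.5 N in x and y. I'll yield about 1 mm that way and push down.

Emit:
play_rows:
  plan:
    - {"slide": [0.03, 0.04, -0.1], "roll": 0, "fingers": -1}
    - {"slide": [0, 0, -0.1], "roll": 0, "fingers": -1}
    - {"slide": [0, 0, 0], "roll": 0, "fingers": -1}

```text
t: 9.28
tool_pos: [0.55, -0.141, 0.0389]
orientation: [-0.064, 1.569, 0.063]
force: [2.9, -0.7, 0.1]
opening: 0.0487
```

Emit:
play_rows:
  plan:
    - {"slide": [0.03, 0, -0.1], "roll": 0, "fingers": -1}
    - {"slide": [0, 0, 0], "roll": 0, "fingers": -1}

```text
t: 9.52
tool_pos: [0.5506, -0.1411, 0.0376]
orientation: [-0.064, 1.57, 0.063]
force: [-7.5, 3.0, 18.8]
opening: 0.0491
```

```bash
python3 - <<'E'
from h import *
s=st()
S=robot.read_camera("side")[:,:,::-1];cv2.imwrite("pics/side7.png",S)
a=cv2.resize(S[250:370,290:420],None,fx=4.5,fy=4.5)
cv2.imwrite("pics/m7.png",a)
E
```

```text
t 9.525 tcp [ 0.5506 -0.1411  0.0376] yaw 4.62 tilt -1.0 F [-7.53  2.95 18.8 ] open 0.0491
```

View pics/m7.png

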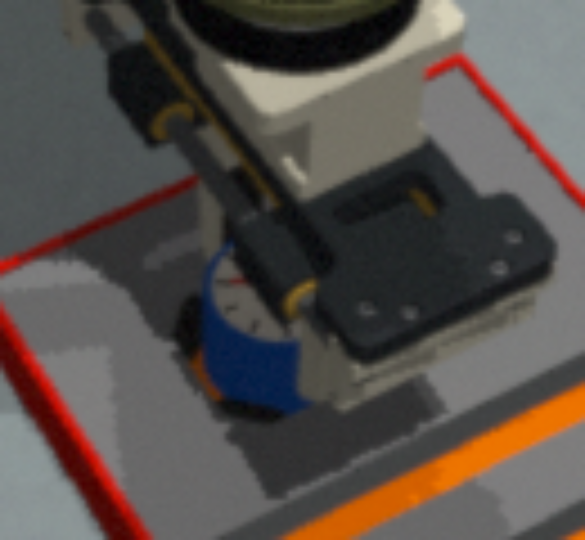

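Emit:
play_rows:
  plan:
    - {"slide": [-0.04, 0, -0.06], "roll": 0, "fingers": -1}
    - {"slide": [0, 0, 0], "roll": 0, "fingers": -1}

```text
t: 9.82
tool_pos: [0.5506, -0.1411, 0.0375]
orientation: [-0.064, 1.567, 0.063]
force: [-8.7, 5.2, 27.9]
opening: 0.0492
```

It stops hard at TCP z of 0.0375 under 28 N, and full seating predicts about 0.037. I'll release, retreat, and check the gauge's height with the cameras.

Emit:
play_rows:
  plan:
    - {"slide": [0, 0, 0.03], "roll": 0, "fingers": 0.4}
    - {"slide": [0, 0, 0], "roll": 0, "fingers": 0.4}
    - {"slide": [0, 0, 0], "roll": 0, "fingers": 0.4}
    - {"slide": [0, 0, 0.3], "roll": 0, "fingers": 0.4}
    - {"slide": [0, 0, 0.9], "roll": 0, "fingers": 0.4}
    - {"slide": [0, 0, 0.9], "roll": 0, "fingers": 0.4}
    - {"slide": [0, 0, 0.9], "roll": 0, "fingers": 0.4}
    - {"slide": [-0.5, 0.8, 0.9], "roll": 0, "fingers": 0.4}
    - {"slide": [-0.5, 0.9, 0.5], "roll": 0, "fingers": 0.4}
    - {"slide": [-0.5, 0.9, 0], "roll": 0, "fingers": 0.4}
    - {"slide": [-0.5, 0.9, 0], "roll": 0, "fingers": 0.4}
    - {"slide": [-0.5, 0.9, 0], "roll": 0, "fingers": 0.4}
    - {"slide": [-0.5, 0.9, 0], "roll": 0, "fingers": 0.4}
    - {"slide": [-0.5, 0.9, 0], "roll": 0, "fingers": 0.4}

```text
t: 11.58
tool_pos: [0.4436, 0.0461, 0.1673]
orientation: [-0.063, 1.569, 0.063]
force: [-0.9, 0.9, -0.3]
opening: 0.0653
```

```bash
python3 - <<'E'
from h import *
s=st()
for c in("top","side"):cv2.imwrite(f"pics/{c}8.png",robot.read_camera(c)[:,:,::-1])
T=cv2.imread("pics/top8.png");S=cv2.imread("pics/side8.png")
a=cv2.resize(T[205:285,400:480],None,fx=5,fy=5);b=cv2.resize(S[285:365,310:390],None,fx=5,fy=5)
cv2.imwrite("pics/m8.png",np.hstack([a,b]))
a=cv2.resize(T[205:285,400:480],None,fx=5,fy=5);b=cv2.resize(S[285:365,310:390],None,fx=5,fy=5)
gauge(a,"top",.5454,-.1398,.008,.0748,[400,205],5,(0,255,0));gauge(b,"side",.548,-.1418,.008,.0748,[310,285],5,(0,255,0))
gauge(a,"top",.5454,-.1398,.013,.0748,[400,205],5,(0,0,255));gauge(b,"side",.548,-.1418,.013,.0748,[310,285],5,(0,0,255))
cv2.imwrite("pics/ov8.png",np.hstack([a,b]))
E
```

```text
t 11.575 tcp [0.4436 0.0461 0.1673] yaw 4.6 tilt -1.0 F [-0.89  0.89 -0.29] open 0.0653
```

View pics/m8.png

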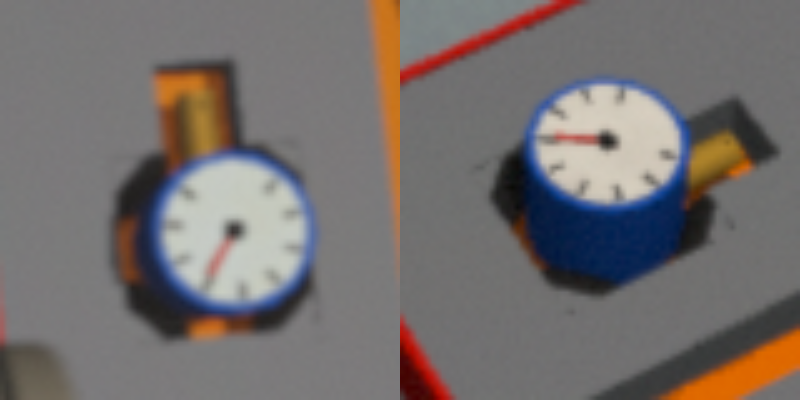

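View pics/ov8.png

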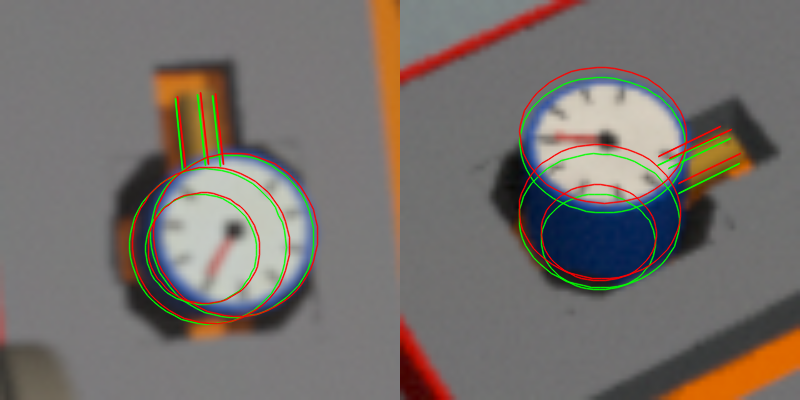

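```bash
python3 - <<'E'
from h import *
r=[]
for c in("top","side"):
    I=cv2.imread(f"pics/{c}8.png");h=cv2.cvtColor(I,cv2.COLOR_BGR2HSV)
    m=((h[...,1]<60)&(h[...,2]>165)).astype(np.uint8);z=np.zeros_like(m)
    x0,y0=(425,230) if c=="top" else (330,295); z[y0:y0+45,x0:x0+50]=m[y0:y0+45,x0:x0+50]
    cs,_=cv2.findContours(z,cv2.RETR_EXTERNAL,cv2.CHAIN_APPROX_NONE);k=max(cs,key=cv2.contourArea)
    e=cv2.fitEllipse(cv2.convexHull(k));print(c,e);r.append(e[0])
print(tri(*r), "expected dial z .060")
for z in(.06,.063,.07):print(z,onz("top",r[0],z),onz("side",r[1],z))
# same at start
r=[]
for c,(x0,y0) in(("top",(125,245)),("side",(218,132))):
    I=cv2.imread(f"pics/{c}0.png");h=cv2.cvtColor(I,cv2.COLOR_BGR2HSV)
    m=((h[...,1]<60)&(h[...,2]>165)).astype(np.uint8);z=np.zeros_like(m);z[y0:y0+45,x0:x0+45]=m[y0:y0+45,x0:x0+45]
    cs,_=cv2.findContours(z,cv2.RETR_EXTERNAL,cv2.CHAIN_APPROX_NONE);k=max(cs,key=cv2.contourArea)
    e=cv2.fitEllipse(cv2.convexHull(k));r.append(e[0])
print("start (true .052)",tri(*r))
E
```

```text
top ((446.3748779296875, 250.83871459960938), (27.96200180053711, 28.62458038330078), 130.91525268554688)
side ((351.0824890136719, 313.2573547363281), (22.90032958984375, 29.03557586669922), 94.05963897705078)
(array([ 0.54831784, -0.14131897,  0.05876334]), [np.float64(0.0015925314796428097), np.float64(0.001592531479642904)]) expected dial z .060
0.06 [ 0.5466993  -0.14054177  0.06      ] [ 0.54945769 -0.14245269  0.06      ]
0.063 [ 0.5464534  -0.13995073  0.063     ] [ 0.54839786 -0.14435025  0.063     ]
0.07 [ 0.54587964 -0.13857164  0.07      ] [ 0.54592494 -0.14877791  0.07      ]
start (true .052) (array([0.52865772, 0.32734883, 0.05043443]), [np.float64(0.0012333123469832799), np.float64(0.0012333123469832933)])
```

The dial triangulates at z = 0.0588. The same method read 1.6 mm low at the start, so the true height is about 0.060, the fully home value. Sideways offset is about 1–2 mm and the stem lies in its channel. Handing in.

```bash
python3 - <<'E'
from h import *
st();print([(r["p"],r["point"]) for r in robot.mark_of("side","timer")][:1]);robot.close_job()
E
```

```text
t 11.675 tcp [0.443  0.0472 0.1671] yaw 4.74 tilt -1.0 F [-0.57  0.46  0.59] open 0.0648
[(0.86, [248.4, 241.7])]
the job is handed in; nothing more can be done
```

I picked up the blue gauge, carried it over to the tray and pressed it into its cutout until it stopped hard at about 28 N. I then let go, backed the arm clear and handed the job in at about 11.7 s; it reports no verdict.

- **Height:** the dial triangulates at 58.8 mm. The same method read 1.6 mm low at the start, so the true height is about 60 mm, which means fully home.
- **Position:** the gauge is about 1–2 mm sideways from the seat centre. The stem lies along the channel by eye; I did not measure its final angle.
- **Clear of contact:** the gripper is well away from the gauge, and the force reading was under 1 N.
- **Timer:** the arm did not go near it. Its detected mark in the side picture moved about 3 pixels from the start, which I take as detector scatter.

**Disagreement:** the two cameras differ by about 2–3 mm in absolute position. I worked from averages and relative overlays. While pressing there was also a sideways force of about 9 N in x, so the gauge was pressed in slightly off centre.

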